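# Clip the crank onto the spice mill

## Task

Press the spice mill's crank fully down onto its seat. Then slide the hairpin clip gently, straight leg first, through the cross hole in the mill's shaft until its sprung leg snaps round the shank and its coil meets it, and let go of it. Do not ram the clip or the mill, and leave the glass jug and the tongs where they are.

Things in the scene. Friction and masses are not known exactly. Their poses are not given: they have to be found in the camera images.
- mill: Hand-cranked spice mill of grey cast metal bolted to the counter, base 112 mm across, 112 mm tall to the crank's seat. Origin: centre of its underside; z up along its fixed upright steel shaft (16 mm across), which comes out of the top through the crank's hub. Near its end the shaft is cross-drilled, level, along the mill's x: hole 7.4 mm wide and high, eased edges.
- mill_axis (a point): Point on the shaft's axis level with the hub's top when the crank is fully down; axes as the mill's. The cross hole's axis is 8 to 34 mm above it (by the grind setting, NOT measured: touch, feel or look), always 15 mm below the shaft's flat top, which is 23 to 49 mm above this point. The shaft keeps its height under 100 N.
- crank (a joint): How far the crank stands up from its seat, m: 0 fully down; at the start 10 to 18 mm up, where its hub hides or crowds the cross hole. It only slides up and down the shaft, with 8 N of friction (weight 250 g), and stops hard at 0.
- crank_press (a point): Point on the flat top of the crank's steel arm (20 mm wide), 45 mm from the shaft's axis, level with the hub's top, axes as the mill's: a good place to push down. Hub 42 mm across, 20 mm high; the arm runs out at 60 degrees from the mill's +x towards its +y, and a wooden knob 26 mm across stands 42 mm up from it, 103 mm from the axis.
- clip_grip (a point): Centre of the black grip of the loose steel hairpin clip (about 60 g, lying flat): 30 mm long (x), 20 wide (y), 18 high (z); hold it across its width. x points along the straight leg, y to the sprung leg's side, z up. The straight leg (5 mm round) runs at y -3, z -6.5 mm, underside level with the grip's, to a round tip at x +77.5 mm. A coil 16 mm across, 7 high, is at x +29, y +1 mm.
- clip_bow (a point): Centre of the clip's bow, on the straight leg's centre line: +45 mm in x, -3 in y, -6.5 in z from clip_grip, axes as there. It lies on the shaft's axis when the clip is home, the coil against one side of the shank and the bow of the sprung leg round it.
- clip_leg (a joint): Opening of the clip's sprung bent leg, rad: 0 at rest and when snapped home, about 0.2 as its hump passes the shank. It leaves the coil, bows out, comes near the straight leg in a hump at x +55 mm from clip_grip and flares out to end at x +66, y +10 mm. Pushing it over the shank takes about 3 to 10 N.
- clip: The hairpin clip as one body; origin on the counter under the middle of the grip's front face (15 mm in x, -3 mm in y, -9 mm in z from clip_grip), axes as clip_grip.
- jug: Bystander: glass measuring jug, 104 mm across, 145 mm high, handle at its +y. Origin: centre of its underside.
- tongs: Bystander: steel tongs 250 mm long lying flat, 12 mm high, along their x. Origin: centre of the underside.
Mind the look-alikes: they are no part of the job. Leave any purple look-alike of the mill alone.

How it is judged:
On the way:
1. the crank is pressed fully down (within 2 mm of its seat) (value of joint crank below 0.002 m), for 0.2 s.
At the end, for the whole second after the job is handed in: Crank within 2 mm of fully down. Clip's straight leg through the cross hole, bow centre within 4 mm of the shaft's axis seen from above, 4 to 36.5 mm above the hub's top, within 0.4 rad of the hole's direction, sprung leg closed (under 0.06 rad), clip at rest (value of joint crank below 0.002 m and horizontal distance between clip_bow and mill_axis below 0.004 m and z of clip_bow in the frame of mill_axis between 0.004 and 0.0365 m and angle between the x axis of clip_bow and the x axis of mill_axis, either way round below 0.4 rad and value of joint clip_leg below 0.06 rad and linear speed of clip below 0.03 m/s); the robot touches nothing.
It fails at once if the clip is rammed against the mill (over 25 N) (contact force between clip and mill above 25 N).
It fails at once if the arm strikes or presses the mill with over 60 N (contact force between the arm and mill above 60 N).
It fails at once if the jug or the tongs are shifted by over 30 mm (distance of any of jug, tongs from where it was at the start of the episode above 0.03 m).
It also fails if it takes over 58 s, if anything falls off the work surface, if the arm or the gripper's body presses on something with over 40 N, if the wrist force passes 120 N, or if a joint passes its speed limit or range.

## Robot

A 6-joint arm with a two-finger parallel gripper is mounted at the origin on the work surface. World frame = base frame: x ahead of the robot, y to its left, z up, the work surface at z = 0. Lengths are in m, angles in rad, forces in N, time in s.
With the tool pointing down it reaches from about 0.3 to 0.85 m from the base axis. Payload 4.2 kg.
Tool frame: the origin (TCP) lies at the very end of the fingers, on their centre line; the grasp point (between the pads) lies 19 mm behind it; z points along the fingers, y is the line along which they close (so a half turn about z gives the same grasp; the last joint's range is limited). The gripper opens to 91 mm and grips with 3 to 60 N. Pads are 32 mm wide; open, the fingers measure 118 mm over their backs; the gripper's body (76 mm by 178 mm) begins 60 mm behind the grasp point.
Start: joints at [1.172, 0.32, 1.565, -0, 1.257, -0.02], TCP at [0.213, 0.534, 0.214] pointing down, gripper open.
Joint ranges: [-3.11, 3.11], [-0.84, 2.01], [0.21, 2.61], [-1.34, 4.49], [0.05, 2.63], [-2.56, 2.56]. Speed limits (rad/s): [2.57, 2.57, 3.14, 3.14, 3.14, 3.14].

## Interface

Orientations are given as a unit quaternion [w, x, y, z].
In Python, from station import manip gives the robot as it stands.
- The arm moves only by the tool drive_tool, never from a script. Its argument "targets" is a list of rows, each a list of 6 numbers: the shift along the tool's x, y, z in units of 40 mm (1.0 is 40 mm), then the turn, a rotation vector about the tool's x, y, z in units of 10 degrees (1.0 is 10 degrees). In form: [[x, y, z, ax, ay, az], ...]. A call has 1 to 5 rows; each row shifts and turns the commanded pose from where the row before left it, along the tool's axes as they then stand; what a row does not reach is not made up. A row lasts 1/8 s, in which the tool goes at most 62.5 mm and 10.7 degrees, less where a joint would pass 70% of its speed; a pose out of reach is approached as far as the arm can. A call is refused whole if a number of a shift passes 1 or a number of a turn 1, either way. A call with a gripper value outside its range is refused whole. "claw" is the finger opening in mm, from 0 to 91.2, set as the call begins (left out, the last holds). The fingers move at their own pace and stop on an object; "grip_force" is the grip in N (left out, the last holds). Time passes only in rows, so rows that do not move let the fingers close. It gives the time, the measured TCP pose, the force, the opening and the grip force at its end, in the units of the state.
- manip.get_state(): the state, without advancing time (a new reading comes with each control period).
- manip.get_image(name): name is "scene" or "top" or "wrist"; returns (picture, depth): 384x512x3 uint8, red, green, blue; 384x512 float32, m along the optical axis (not along the pixel's ray), 0 where there is no reading.
- manip.calibration(name): a dict with "vertical_fov" (degrees; the focal length in pixels is half the picture's height over the tangent of half this angle, whatever the lens; pixels are square), "cx", "cy" (the principal point, pixels), "R" (3x3) and "t" (3): a world point X has camera coordinates R X + t. Camera axes: x right, y down, z forward; pixel columns grow to the right and rows downward; lengths in m; the calibration is good to about 2 mm. A picture is of the moment at which its call begins: read the wrist's pose just before it. calibration takes no time and is no camera call; for the wrist camera it gives the pose at the moment of the call.
- manip.job_done(): hands the job in; it is judged then, once.
The state is a dict: "clock": time; "qpos": joint angles; "qd": joint speeds; "effort": joint torques, N m; "ee_pos": TCP position; "eef_rot": TCP orientation; "ft_force": force on the tool from outside, world axes, zero at the start; "torque": the same for the moment, N m; "finger_gap": finger opening in m; "grip_force": force on a finger pad.
Only numpy, scipy, OpenCV 4.12 (cv2) and the standard library are available. Lean on these libraries where they do the work, as an engineer would, in place of code of your own. Each camera call takes 0.05 s, during which the arm holds its last target. There are 200 camera calls.

## Working session

There is one attempt and no reset: what is moved stays moved. The work goes in short steps, Python scripts to look and compute and a tool call to move; the robot and the scene stay as the last step left them, time stands still between calls to the robot, and variables do not carry over. Pictures are saved under pics/ and viewed, at most 10 in all, crops included, and the job is handed in when it is done.

Besides the shell and the picture viewer there is one more tool, called after "Emit:" by a JSON object that holds its "op" and its "data", one argument or row to a line. drive_tool: Moves the arm, as the interface text tells. Its arguments: {"type":"object","properties":{"targets":{"type":"array","items":{"type":"array","items":{"type":"number"}}},"claw":{"type":"number"},"grip_force":{"type":"number"}},"required":["targets"]}

```bash
mkdir -p pics; cat > h.py <<'E'
import numpy as np,cv2
from station import manip
def f(c): return 192/np.tan(np.radians(c["vertical_fov"])/2)
def cloud(d,c):
    v,u=np.mgrid[0:384,0:512]; F=f(c)
    P=np.stack([(u-c["cx"])/F*d,(v-c["cy"])/F*d,d],-1)
    return (P-np.array(c["t"]))@np.array(c["R"])
def ray(u,v,z,c):
    R=np.array(c["R"]);t=np.array(c["t"]);o=-R.T@t
    r=R.T@np.array([(u-c["cx"])/f(c),(v-c["cy"])/f(c),1]); return o+r*(z-o[2])/r[2]
def grab(n):
    c=manip.calibration(n); p,d=manip.get_image(n)
    np.savez(f"{n}.npz",p=p,d=d,**{k:np.array(v) for k,v in c.items() if k in("vertical_fov","cx","cy","R","t")}); return p,d,c
def load(n):
    z=np.load(f"{n}.npz"); return z["p"],z["d"],{k:z[k] for k in("vertical_fov","cx","cy","R","t")}
E
python3 - <<'E'
from h import *
ims=[grab(n) for n in("scene","top")]
cv2.imwrite("pics/a.png",cv2.resize(np.vstack([i[0] for i in ims])[:,:,::-1],None,fx=.78,fy=.78))
cv2.imwrite("pics/s.png",cv2.resize(ims[0][0][:,:,::-1],(800,600)));cv2.imwrite("pics/t.png",cv2.resize(ims[1][0][:,:,::-1],(800,600)))
print(manip.get_state())
for i in ims: print(i[2])
E
```

```text
{'clock': 0.1, 'qpos': array([ 1.17200124e+00,  3.20228406e-01,  1.56552702e+00,  1.16868635e-05,
        1.25742006e+00, -1.99682521e-02]), 'qd': array([-1.77969707e-03, -1.08675282e-03, -3.78270630e-03, -4.38096291e-05,
        6.99598564e-04,  6.11143533e-04]), 'effort': array([ 1.06074764e-03, -4.13336527e+01, -2.32511920e+01,  7.28139700e-02,
        4.22277278e-02, -5.74974888e-05]), 'ee_pos': array([0.21245818, 0.53382902, 0.21321577]), 'eef_rot': array([-1.69935719e-04,  1.88284552e-01,  9.82114200e-01, -7.72975158e-04]), 'ft_force': array([ 0.47065454, -0.38823784,  0.51416127]), 'torque': array([-0.0503258 ,  0.01395256, -0.02677129]), 'grip_force': 0.0, 'finger_gap': 0.09126361427669626}
{'vertical_fov': 55.652181773139766, 'cx': 248.90558606895536, 'cy': 192.45769247969224, 'R': array([[ 0.65009085,  0.75963846,  0.01820175],
       [ 0.56735778, -0.46932605, -0.67663743],
       [-0.50545726,  0.4502027 , -0.73609135]]), 't': array([-0.25527429, -0.21926188,  1.37410722])}
{'vertical_fov': 51.34561131427674, 'cx': 257.5972366153833, 'cy': 188.23176660159083, 'R': array([[ 0.03951787, -0.99921067, -0.00404566],
       [-0.9782409 , -0.03786261, -0.20398815],
       [ 0.20367396,  0.01201881, -0.978965  ]]), 't': array([-0.1034314 ,  0.49061589,  1.08191988])}
```

View pics/s.png

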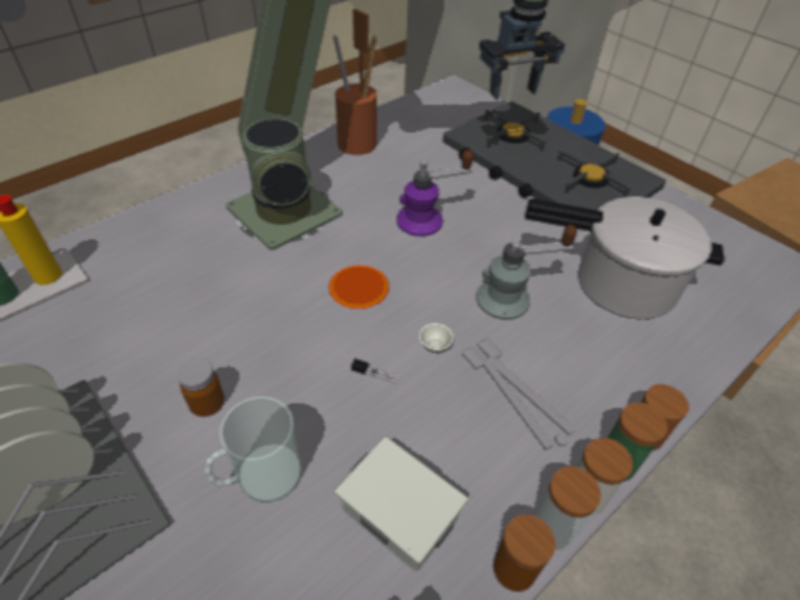

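View pics/t.png

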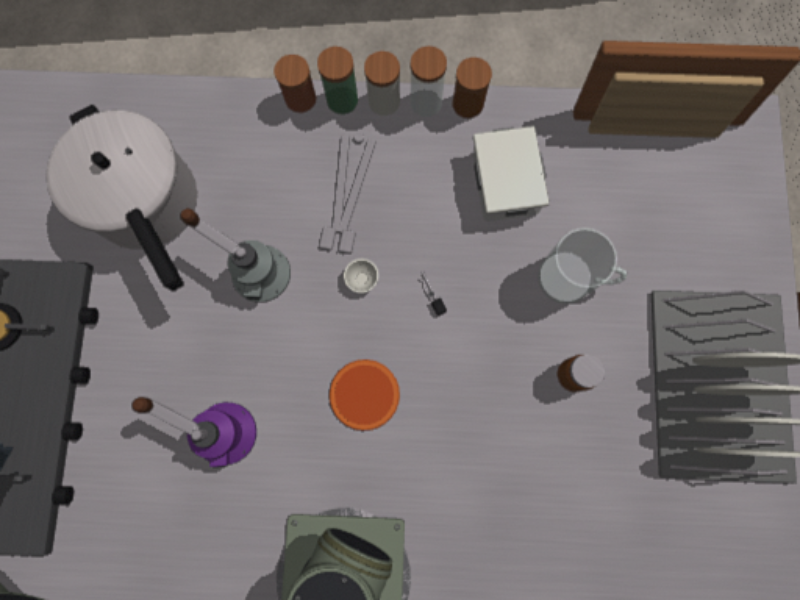

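The scene picture shows the grey mill at (508,270) and the clip at (372,368). The top picture shows the grey mill's shaft at (243,250) with its knob at (190,216), and the clip's grip at (437,306) with the tip near (423,273). Candidates for the mill in the top view are grey (255,265) and purple (220,435); the grey one fits the description. There is only one clip.

```bash
python3 - <<'E'
from h import *
s=512/800
for n,boxes in (("top",dict(mill=(170,195,300,310),clip=(405,260,455,325))),("scene",dict(mill=(465,215,590,325),clip=(340,345,405,395)))):
    p,d,c=load(n); P=cloud(d,c)
    for k,b in boxes.items():
        b=[int(x*s) for x in b]; sl=(slice(b[1],b[3]),slice(b[0],b[2]))
        Q=P[sl].reshape(-1,3); I=p[sl].reshape(-1,3).astype(int)
        if k=="mill":
            for lo,hi in((.13,.15),(.15,.17),(.17,.2),(.2,.25)):
                q=Q[(Q[:,2]>lo)&(Q[:,2]<hi)]
                if len(q): print(n,lo,len(q),q.mean(0).round(4),q.min(0).round(3),q.max(0).round(3))
            br=(I[:,0]>I[:,2]*1.4)&(I[:,0]>40)&(Q[:,2]>.1); print("knob",br.sum(),Q[br].mean(0),Q[br].max(0),Q[br].min(0))
        else:
            dk=I.max(1)<50; print(n,"grip",dk.sum(),np.median(Q[dk],0),Q[dk].min(0),Q[dk].max(0))
            uv=np.argwhere(p[sl].max(2)<50).mean(0)+[b[1],b[0]]; print(uv,ray(uv[1],uv[0],.012,c))
            q=Q[Q[:,2]>.006]; print(len(q),q.mean(0))
ims=[]
p,d,c=load("top");ims.append(cv2.resize(p[150:215,100:300][:,:,::-1],(800,260),interpolation=cv2.INTER_CUBIC))
p,d,c=load("scene");ims.append(cv2.resize(p[135:255,220:390][:,:,::-1],(480,339),interpolation=cv2.INTER_CUBIC))
ims[1]=cv2.copyMakeBorder(ims[1],0,0,0,320,0)
cv2.imwrite("pics/b.png",np.vstack(ims))
E
```

```text
top 0.13 447 [0.5421 0.2258 0.1416] [0.466 0.167 0.13 ] [0.636 0.326 0.15 ]
top 0.15 115 [0.5213 0.2596 0.1612] [0.468 0.18  0.15 ] [0.594 0.307 0.17 ]
top 0.17 95 [0.5688 0.277  0.1793] [0.473 0.264 0.17 ] [0.6   0.297 0.189]
knob 73 [0.58639101 0.27169647 0.17979302] [0.59981917 0.28346083 0.18858278] [0.57739924 0.26373442 0.15910397]
top grip 63 [ 0.48043976 -0.15006624  0.01724252] [ 0.46576219 -0.16173173  0.00835742] [ 0.49560355 -0.13810982  0.02140269]
[196.04761905 280.25396825] [ 0.48152866 -0.150733    0.012     ]
106 [ 0.47346589 -0.14287862  0.0898042 ]
scene 0.13 504 [0.5488 0.2589 0.1406] [0.478 0.165 0.13 ] [0.604 0.356 0.15 ]
scene 0.15 146 [0.5649 0.2934 0.1587] [0.511 0.178 0.15 ] [0.602 0.352 0.17 ]
scene 0.17 57 [0.5918 0.2699 0.1787] [0.581 0.261 0.171] [0.603 0.284 0.185]
knob 84 [0.59714605 0.26172308 0.17902733] [0.98490389 0.33909759 0.86775409] [ 0.55781586 -0.52761593  0.1367125 ]
scene grip 53 [ 0.48764433 -0.15440418  0.01590771] [ 0.47517589 -0.16368592  0.0067148 ] [ 0.49956448 -0.14247678  0.01955085]
[234.13207547 229.86792453] [ 0.48643008 -0.15290211  0.012     ]
93 [ 0.51519874 -0.17273666  0.05965961]
```

View pics/b.png

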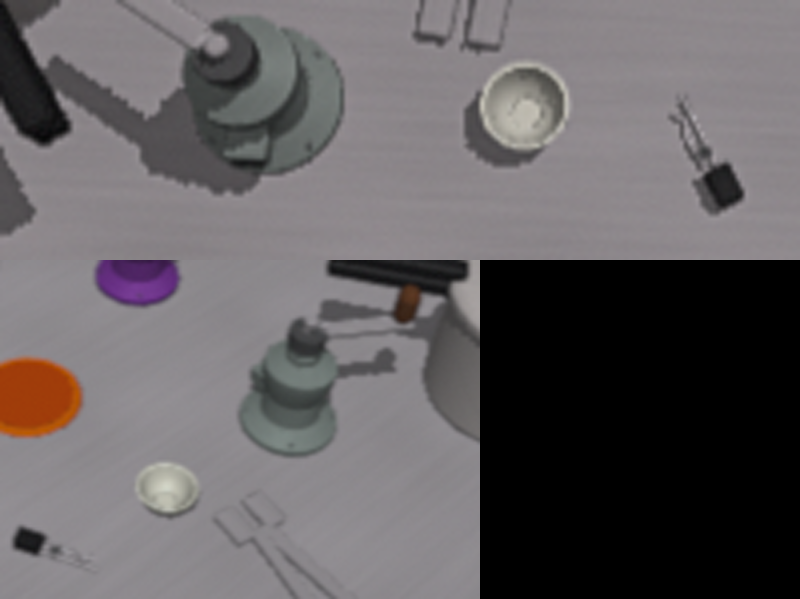

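The close crop confirms the choice: the grey mill's hub is at (222,50). The clip's grip is at (722,187) and its leg points up to (682,100), with the sprung leg on the left.

```bash
cat >> h.py <<'E'
from scipy.spatial.transform import Rotation as Ro
def tool(s=None):
    s=s or manip.get_state(); q=s["eef_rot"]; return Ro.from_quat([q[1],q[2],q[3],q[0]]).as_matrix(),s["ee_pos"]
def plan(target,yaw):  # yaw deg of tool x in world, tool down; total units
    R,p=tool(); a=np.radians(yaw); D=np.array([[np.cos(a),np.sin(a),0],[np.sin(a),-np.cos(a),0],[0,0,-1]])
    t=np.array(target)-p
    print("world shift mm",(t*1000).round(1),"in tool units",(R.T@t/.04).round(3),"in FINAL-yaw tool units",(D.T@t/.04).round(3),"turn units",(np.degrees(Ro.from_matrix(R.T@D).as_rotvec())/10).round(3), "yaw now",np.degrees(np.arctan2(R[1,0],R[0,0])).round(2))
E
python3 - <<'E'
from h import *
p,d,c=load("top")
for z in(.155,.181): print("shaft",z,ray(153.75,160.5,z,c))
print(ray(270.5,175,.0025,c),ray(280.5,196.75,.009,c))
k=ray(190*.64,216*.64,.18,c);print("knob",k)
c=manip.calibration("wrist");R,p=tool();print("cam in tool",R.T@(-np.array(c["R"]).T@np.array(c["t"])-p),"axes",(np.array(c["R"])@R).round(2),c["vertical_fov"])
plan([.50,.19,.30],0)
E
```

```text
shaft 0.155 [0.53585168 0.18806341 0.155     ]
shaft 0.181 [0.52880188 0.18065986 0.181     ]
[ 0.54593748 -0.12037736  0.0025    ] [ 0.4800358  -0.15164938  0.009     ]
knob [0.58511194 0.26922436 0.18      ]
cam in tool [ 0.06503104  0.00116491 -0.17066522] axes [[ 0.    1.   -0.  ]
 [-0.97  0.   -0.23]
 [-0.23  0.    0.97]] 60.961023809798036
world shift mm [ 287.5 -343.8   86.8] in tool units [-9.858 -5.331 -2.162] in FINAL-yaw tool units [ 7.189  8.596 -2.17 ] turn units [-3.0000e-03  1.2000e-02  1.5829e+01] yaw now 158.29
```

Emit:
{"op": "drive_tool", "data": {
  "targets": [
    [0, 0, -0.5, 0, 0, 1],
    [0, 0, -0.5, 0, 0, 1],
    [0, 0, -0.5, 0, 0, 1],
    [0, 0, -0.2, 0, 0, 1],
    [0, 0, 0, 0, 0, 1]
  ],
  "claw": 0
}}

```text
clock: 0.72
ee_pos: [0.2127, 0.5344, 0.2824]
eef_rot: [-0.0, 0.588, 0.809, 0.0]
ft_force: [-0.6, -0.3, -0.4]
finger_gap: 0.0445
grip_force: 0.0
```

Emit:
{"op": "drive_tool", "data": {
  "targets": [
    [0, 0, 0, 0, 0, 1],
    [0, 0, 0, 0, 0, 1],
    [0, 0, 0, 0, 0, 1],
    [0, 0, 0, 0, 0, 1],
    [0, 0, 0, 0, 0, 1]
  ]
}}

```text
clock: 1.35
ee_pos: [0.2125, 0.534, 0.2814]
eef_rot: [0.0, 0.875, 0.485, -0.0]
ft_force: [0.9, -0.1, -0.7]
finger_gap: 0.0003
grip_force: 0.0
```

Emit:
{"op": "drive_tool", "data": {
  "targets": [
    [0, 0, 0, 0, 0, 1],
    [0, 0, 0, 0, 0, 1],
    [0, 0, 0, 0, 0, 1],
    [0, 0, 0, 0, 0, 1],
    [0, 0, 0, 0, 0, 1]
  ]
}}

```text
clock: 1.98
ee_pos: [0.2209, 0.5302, 0.2813]
eef_rot: [-0.002, 0.997, 0.08, -0.005]
ft_force: [1.3, -1.6, 0.4]
finger_gap: 0.0004
grip_force: 0.0
```

Emit:
{"op": "drive_tool", "data": {
  "targets": [
    [0.7, 1, 0, 0, 0, 0.83],
    [0.7, 1, 0, 0, 0, 0],
    [0.7, 1, 0, 0, 0, 0],
    [0.7, 1, 0, 0, 0, 0],
    [0.7, 1, 0, 0, 0, 0]
  ]
}}

```text
clock: 2.6
ee_pos: [0.3868, 0.3305, 0.2752]
eef_rot: [-0.007, 1.0, 0.02, -0.013]
ft_force: [0.9, 0.2, -0.3]
finger_gap: 0.0008
grip_force: 0.0
```

Emit:
{"op": "drive_tool", "data": {
  "targets": [
    [0.7, 1, 0, 0, 0, 0],
    [0.7, 1, 0, 0, 0, 0],
    [0.7, 1, 0, 0, 0, 0],
    [0.6, 0.6, 0.5, 0, 0, 0],
    [0, 0, 0.5, 0, 0, 0]
  ]
}}

```text
clock: 3.22
ee_pos: [0.5, 0.1911, 0.2298]
eef_rot: [-0.007, 1.0, 0.018, -0.012]
ft_force: [-0.6, 0.2, -0.6]
finger_gap: 0.0007
grip_force: 0.0
```

```bash
python3 - <<'E'
from h import *
print(manip.get_state()["qpos"].round(3))
p,d,c=grab("wrist"); plan([.50,.19,.23],0)
cv2.imwrite("pics/w1.png",cv2.resize(p[:,:,::-1],(800,600),interpolation=cv2.INTER_CUBIC))
E
```

```text
[0.33  0.257 1.614 0.022 1.29  1.859]
world shift mm [ 2.5 -1.3  3.1] in tool units [ 0.058  0.033 -0.079] in FINAL-yaw tool units [ 0.061  0.032 -0.077] turn units [-0.071  0.177  0.21 ] yaw now 2.11
```

View pics/w1.png

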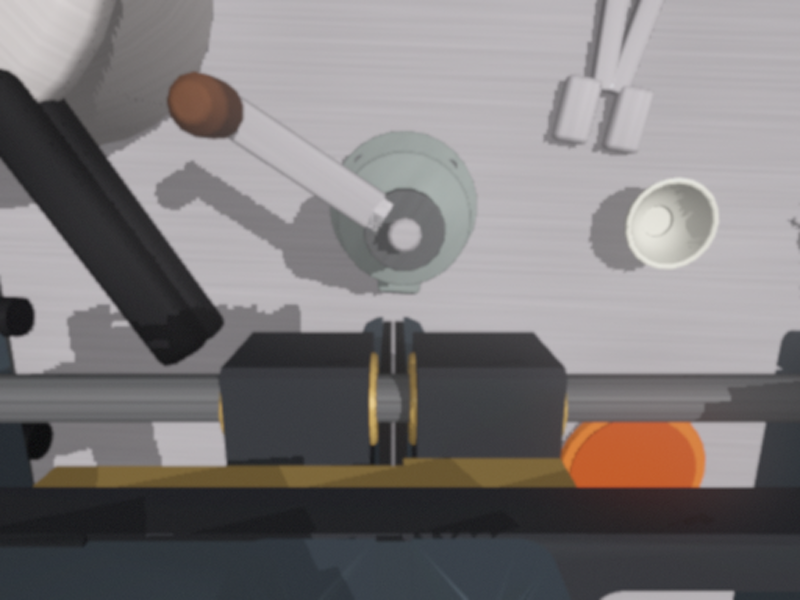

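The wrist view shows the grey mill from above: shaft top at (405,234), hub ring around it, arm running to the knob at (205,104).

```bash
python3 - <<'E'
from h import *
p,d,c=load("wrist"); P=cloud(d,c); g=cv2.cvtColor(p,cv2.COLOR_RGB2GRAY)
def z(u,v,r=3): u=int(u*.64);v=int(v*.64);return np.median(P[v-r:v+r+1,u-r:u+r+1].reshape(-1,3),0).round(4)
print("shaft top",z(405,235,4),"hub",z(428,245,2),z(405,258,2),"arm",z(300,162,2),z(340,186,2),"knob",z(190,95))
# shaft blob
m=np.zeros_like(g);m[135:165,243:275]=(g[135:165,243:275]>130)
n,l,s,ce=cv2.connectedComponentsWithStats(m)
for i in range(1,n): print(s[i],ce[i])
zt=z(405,235,4)[2]
(i)=np.argmin([np.hypot(*(ce[k]-[259,150])) if k else 1e9 for k in range(n)])
sh=ray(*ce[i],zt,c);print("shaft",sh)
za=z(320,174,2)[2]
# arm points from height band
m=(abs(P[:,:,2]-za)<.006)&(g>120); m[:, :150]=0; m[:,240:]=0; m[:70]=0;m[140:]=0
v,u=np.nonzero(m); A=np.array([ray(a,b,za,c)[:2] for a,b in zip(u,v)]); 
ln=cv2.fitLine(A.astype(np.float32),cv2.DIST_HUBER,0,1e-4,1e-4).ravel(); print(len(A),za,"angle",np.degrees(np.arctan2(ln[1],ln[0])),"pt",ln[2:])
e=sh[:2]-ln[2:];print("offset of shaft from arm line",e[0]*-ln[1]+e[1]*ln[0])
a=ln[:2]*np.sign(ln[1]); print("press",sh[:2]+.045*a)
E
```

```text
shaft top [0.5371 0.1886 0.1575] hub [0.5307 0.1772 0.1422] [0.5231 0.188  0.1422] arm [0.569  0.2409 0.1424] [0.5578 0.2216 0.1428] knob [0.5933 0.2766 0.1846]
[243 135   7   9  37] [245.         137.81081081]
[249 139  21  22 358] [259.04189944 149.57541899]
shaft [0.53746881 0.18862703 0.1575    ]
2590 0.1426 angle 58.554504 pt [0.56715673 0.23813576]
offset of shaft from arm line -0.0005002137296400665
press [0.56094474 0.22701818]
```

Emit:
{"op": "drive_tool", "data": {
  "targets": [
    [0, 0, 0, -0.07, 0.18, 0.36],
    [0.8, -0.46, 0, 0, 0, 0],
    [0.76, -0.47, 0, 0, 0, 0],
    [0, 0, 0.9, 0, 0, 0],
    [0, 0, 0.7, 0, 0, 0]
  ]
}}

```text
clock: 3.9
ee_pos: [0.562, 0.2292, 0.1661]
eef_rot: [-0.001, 1.0, -0.012, 0.003]
ft_force: [-0.1, -0.0, 0.5]
finger_gap: 0.0003
grip_force: 0.0
```

Emit:
{"op": "drive_tool", "data": {
  "targets": [
    [0, 0, 0.1, 0, 0, 0],
    [0, 0, 0.1, 0, 0, 0],
    [0, 0, 0, 0, 0, 0]
  ]
}}

```text
clock: 4.28
ee_pos: [0.5629, 0.2291, 0.1605]
eef_rot: [-0.001, 1.0, -0.012, 0.004]
ft_force: [-0.1, 0.1, 0.6]
finger_gap: 0.0007
grip_force: 0.0
```

Down onto the arm, then a slow press to z ≈ 0.132.

Emit:
{"op": "drive_tool", "data": {
  "targets": [
    [0, 0.03, 0.2, 0, 0, 0],
    [0, 0, 0.15, 0, 0, 0],
    [0, 0, 0.1, 0, 0, 0],
    [0, 0, 0.08, 0, 0, 0]
  ]
}}

```text
clock: 4.78
ee_pos: [0.5622, 0.2275, 0.1387]
eef_rot: [-0.001, 1.0, -0.012, 0.003]
ft_force: [-1.8, -1.3, 7.2]
finger_gap: 0.001
grip_force: 3.0
```

Emit:
{"op": "drive_tool", "data": {
  "targets": [
    [0, 0, 0.08, 0, 0, 0],
    [0, 0, 0.06, 0, 0, 0],
    [0, 0, 0.05, 0, 0, 0]
  ]
}}

```text
clock: 5.15
ee_pos: [0.5623, 0.2275, 0.1322]
eef_rot: [-0.001, 1.0, -0.012, 0.003]
ft_force: [-4.9, -1.8, 16.9]
finger_gap: 0.0003
grip_force: 8.4
```

Emit:
{"op": "drive_tool", "data": {
  "targets": [
    [0, 0, 0.04, 0, 0, 0],
    [0, 0, 0.03, 0, 0, 0],
    [0, 0, 0, 0, 0, 0]
  ]
}}

```text
clock: 5.52
ee_pos: [0.5623, 0.2275, 0.1321]
eef_rot: [-0.001, 1.0, -0.012, 0.004]
ft_force: [-7.2, -4.2, 22.6]
finger_gap: 0.0005
grip_force: 11.2
```

Emit:
{"op": "drive_tool", "data": {
  "targets": [
    [0, 0, -0.6, 0, 0, 0],
    [0, 0, -0.5, 0, 0, 0],
    [-0.6, 0.99, 0, 0, 0, 0],
    [0, 0, 0, 0, 0, 0]
  ]
}}

```text
clock: 6.02
ee_pos: [0.5357, 0.1868, 0.1716]
eef_rot: [-0.001, 1.0, -0.013, 0.003]
ft_force: [-0.0, 0.7, 0.1]
finger_gap: 0.0005
grip_force: 0.0
```

Emit:
{"op": "drive_tool", "data": {
  "targets": [
    [0.05, -0.04, 0.25, 0, 0, 0],
    [0, 0, 0.08, 0, 0, 0],
    [0, 0, 0.04, 0, 0, 0]
  ]
}}

```text
clock: 6.4
ee_pos: [0.5398, 0.1908, 0.1576]
eef_rot: [-0.001, 1.0, -0.012, 0.003]
ft_force: [-4.6, -2.0, 14.7]
finger_gap: 0.0002
grip_force: 7.4
```

Emit:
{"op": "drive_tool", "data": {
  "targets": [
    [0, 0, 0.04, 0, 0, 0],
    [0, 0, 0.02, 0, 0, 0]
  ]
}}

```text
clock: 6.65
ee_pos: [0.5399, 0.1908, 0.1575]
eef_rot: [-0.001, 1.0, -0.012, 0.004]
ft_force: [-6.3, -2.8, 22.8]
finger_gap: 0.0002
grip_force: 11.5
```

Emit:
{"op": "drive_tool", "data": {
  "targets": [
    [-0.06, 0.055, -0.3, 0, 0, 0],
    [0, 0, 0, 0, 0, 0],
    [0, 0, 0, 0, 0, 0]
  ],
  "claw": 45,
  "grip_force": 3
}}

```text
clock: 7.02
ee_pos: [0.5368, 0.1882, 0.1655]
eef_rot: [-0.001, 1.0, -0.012, 0.003]
ft_force: [-0.6, 0.6, -1.1]
finger_gap: 0.0276
grip_force: 0.0
```

Emit:
{"op": "drive_tool", "data": {
  "targets": [
    [0, 0, 0, 0, 0, 0],
    [0.02, -0.01, 0.3, 0, 0, 0],
    [0, 0, 0.35, 0, 0, 0],
    [0, 0, 0, 0, 0, 0]
  ]
}}

```text
clock: 7.52
ee_pos: [0.5367, 0.188, 0.1382]
eef_rot: [-0.0, 1.0, -0.012, 0.001]
ft_force: [-0.5, -0.2, -0.4]
finger_gap: 0.0448
grip_force: 0.0
```

Emit:
{"op": "drive_tool", "data": {
  "targets": [
    [0, 0, 0, 0, 0, 0],
    [0, 0, 0, 0, 0, 0],
    [0, 0, 0, 0, 0, 0],
    [0, 0, 0, 0, 0, 0]
  ],
  "claw": 0
}}

```text
clock: 8.02
ee_pos: [0.5381, 0.188, 0.1407]
eef_rot: [-0.001, 1.0, -0.012, 0.004]
ft_force: [0.1, -1.8, 1.7]
finger_gap: 0.0156
grip_force: 3.0
```

```bash
python3 - <<'E'
from h import *
s=manip.get_state();print({k:s[k] for k in("clock","ee_pos","ft_force","torque","finger_gap","grip_force","qpos","eef_rot")})
E
```

```text
{'clock': 8.025, 'ee_pos': array([0.53811368, 0.18797244, 0.14068527]), 'ft_force': array([ 0.12866053, -1.76258586,  1.66237886]), 'torque': array([-0.40359466,  0.21241803,  0.02222631]), 'finger_gap': 0.015592869061484197, 'grip_force': 3.00020635171677, 'qpos': array([ 3.16551379e-01,  3.63634545e-01,  1.69317466e+00, -1.27547723e-03,
        1.07744729e+00,  1.91154563e+00]), 'eef_rot': array([-6.51255804e-04,  9.99923507e-01, -1.17986464e-02,  3.65340101e-03])}
```

Emit:
{"op": "drive_tool", "data": {
  "targets": [
    [0, 0.02, 0, 0, 0, 0],
    [0, 0, 0, 0, 0, 0]
  ]
}}

```text
clock: 8.28
ee_pos: [0.5382, 0.1879, 0.1407]
eef_rot: [-0.001, 1.0, -0.012, 0.004]
ft_force: [0.1, 0.1, 1.9]
finger_gap: 0.0156
grip_force: 3.0
```

Emit:
{"op": "drive_tool", "data": {
  "targets": [
    [0, 0, 0, 0, 0, 0],
    [0, 0, 0, 0, 0, 0]
  ],
  "claw": 45
}}

```text
clock: 8.52
ee_pos: [0.5377, 0.1876, 0.1401]
eef_rot: [-0.001, 1.0, -0.012, 0.003]
ft_force: [0.7, -0.3, -0.2]
finger_gap: 0.0328
grip_force: 0.0
```

Emit:
{"op": "drive_tool", "data": {
  "targets": [
    [0, 0, -0.9, 0, 0, 0],
    [0, 0, -0.9, 0, 0, 0],
    [-0.25, 1, 0, 0, 0, 0],
    [-0.25, 1, 0, 0, 0, 0],
    [-0.25, 1, 0, 0, 0, 0]
  ]
}}

```text
clock: 9.15
ee_pos: [0.5041, 0.0672, 0.2118]
eef_rot: [-0.001, 1.0, -0.012, 0.003]
ft_force: [0.3, -1.3, -0.7]
finger_gap: 0.0449
grip_force: 0.0
```

Emit:
{"op": "drive_tool", "data": {
  "targets": [
    [-0.3, 1, 0, 0, 0, 0],
    [-0.3, 1, 0, 0, 0, 0],
    [-0.3, 1, 0, 0, 0, 0],
    [-0.3, 1, 0, 0, 0, 0],
    [-0.3, 1, 0, 0, 0, 0]
  ]
}}

```text
clock: 9.78
ee_pos: [0.4392, -0.1314, 0.211]
eef_rot: [-0.001, 1.0, -0.012, 0.003]
ft_force: [0.7, -0.0, -0.2]
finger_gap: 0.045
grip_force: 0.0
```

Emit:
{"op": "drive_tool", "data": {
  "targets": [
    [-0.3, 1, 0.5, 0, 0, -0.9],
    [0, 0.2, 0.8, 0, 0, -0.9],
    [0, 0, 0.6, 0, 0, -0.86],
    [0, 0, 0, 0, 0, 0]
  ]
}}

```text
clock: 10.28
ee_pos: [0.427, -0.1773, 0.1333]
eef_rot: [-0.002, 0.976, 0.217, 0.002]
ft_force: [-0.2, -0.0, 0.2]
finger_gap: 0.0449
grip_force: 0.0
```

```bash
python3 - <<'E'
from h import *
p,d,c=grab("wrist"); print(manip.get_state()["ee_pos"],manip.get_state()["qpos"])
cv2.imwrite("pics/w2.png",cv2.resize(p[:,:,::-1],(800,600),interpolation=cv2.INTER_CUBIC))
E
```

```text
[ 0.42815245 -0.17762679  0.13459702] [-0.42144174  0.21468952  1.93210085  0.00556483  0.99099399  0.70861603]
```

View pics/w2.png

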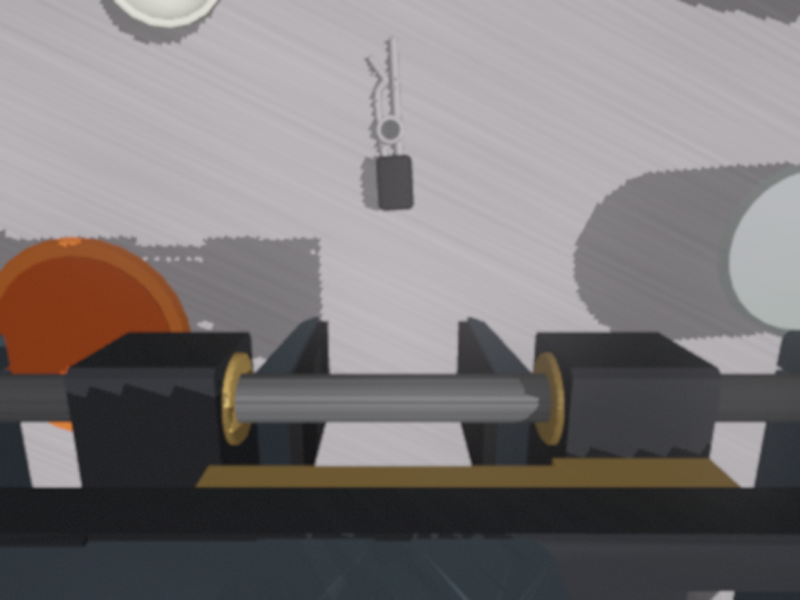

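The wrist view shows the clip's black grip at (395,182), its coil at (390,129) and its tip at (392,40), nearly aligned with the tool.

```bash
python3 - <<'E'
from h import *
p,d,c=load("wrist"); g=p.max(2); m=np.zeros(g.shape,np.uint8); m[95:140,236:270]=(g[95:140,236:270]<100)
n,l,s,ce=cv2.connectedComponentsWithStats(m); i=1+s[1:,4].argmax(); print(s[i],ce[i])
ct=cv2.findContours((l==i).astype(np.uint8),0,1)[0][0]; r=cv2.minAreaRect(ct); b=cv2.boxPoints(r)
W=np.array([ray(*q,.018,c)[:2] for q in b]); print(r,np.linalg.norm(np.diff(W,axis=0),axis=1))
ctr=W.mean(0); tip=ray(392*.64,42*.64,.0025,c)[:2]; 
e=W[1]-W[0] if np.linalg.norm(W[1]-W[0])>np.linalg.norm(W[2]-W[1]) else W[2]-W[1]
e*=np.sign(e[0]); yaw=np.degrees(np.arctan2(e[1],e[0])); t=tip-ctr
print("ctr",ctr,"tip",tip,"edge yaw",yaw,"tip yaw",np.degrees(np.arctan2(t[1],t[0])+np.arctan2(3,77.5)),np.linalg.norm(t))
plan([*ctr,.002],yaw)
E
```

```text
[241  99  23  35 730] [251.96164384 116.42876712]
((252.0, 116.0), (22.0, 34.0), 0.0) [0.02838182 0.01860961 0.02837648]
ctr [ 0.48436315 -0.15026913] tip [ 0.55085914 -0.11799149] edge yaw 24.7047671741903 tip yaw 28.109073774123328 0.07391591162883003
world shift mm [  56.2   27.4 -132.6] in tool units [ 1.543 -0.023  3.324] in FINAL-yaw tool units [ 1.562 -0.034  3.315] turn units [-0.001 -0.034  0.037] yaw now 25.08
```

Emit:
{"op": "drive_tool", "data": {
  "targets": [
    [0.77, 0, 0.3, 0, -0.03, -0.24],
    [0.77, 0, 0.8, 0, 0, 0],
    [0, 0, 0.8, 0, 0, 0],
    [0, 0, 0.7, 0, 0, 0],
    [0, 0, 0, 0, 0, 0]
  ]
}}

```text
clock: 10.95
ee_pos: [0.4835, -0.1498, 0.0306]
eef_rot: [-0.0, 0.971, 0.238, -0.0]
ft_force: [0.3, 0.2, -0.5]
finger_gap: 0.045
grip_force: 0.0
```

```bash
python3 - <<'E'
from h import *
plan([.48436-.001,-.15027,.003],27.5)
E
```

```text
world shift mm [ -0.1  -0.4 -27.6] in tool units [-0.008  0.008  0.691] in FINAL-yaw tool units [-0.008  0.008  0.691] turn units [-0.003 -0.     0.008] yaw now 27.58
```

Emit:
{"op": "drive_tool", "data": {
  "targets": [
    [0, 0, 0.35, 0, 0, 0],
    [0, 0, 0.25, 0, 0, 0],
    [0, 0, 0.08, 0, 0, 0],
    [0, 0, 0, 0, 0, 0],
    [0, 0, 0, 0, 0, 0]
  ]
}}

```text
clock: 11.58
ee_pos: [0.4842, -0.1505, 0.0042]
eef_rot: [0.001, 0.971, 0.239, 0.001]
ft_force: [0.0, 0.2, 0.2]
finger_gap: 0.0448
grip_force: 0.0
```

Emit:
{"op": "drive_tool", "data": {
  "targets": [
    [0, 0, 0, 0, 0, 0],
    [0, 0, 0, 0, 0, 0],
    [0, 0, 0, 0, 0, 0],
    [0, 0, 0, 0, 0, 0],
    [0, 0, 0, 0, 0, 0]
  ],
  "claw": 0,
  "grip_force": 20
}}

```text
clock: 12.2
ee_pos: [0.484, -0.1504, 0.004]
eef_rot: [0.0, 0.971, 0.239, 0.001]
ft_force: [0.1, -0.3, 3.2]
finger_gap: 0.0196
grip_force: 20.0
```

```bash
python3 - <<'E'
from h import *
print(manip.get_state()["ee_pos"]); plan([.40,.19,.16],-1.4)
E
```

```text
[ 0.48399278 -0.15039375  0.00401679]
world shift mm [-84.  340.4 156. ] in tool units [ 2.094 -8.508 -3.907] in FINAL-yaw tool units [-2.307 -8.456 -3.9  ] turn units [ 0.005 -0.012  2.903] yaw now 27.63
```

Emit:
{"op": "drive_tool", "data": {
  "targets": [
    [0, 0, -0.5, 0, 0, 0],
    [0, 0, -0.9, 0, 0, 0.7],
    [0, 0, -0.9, 0, 0, 0.7],
    [0, 0, -0.9, 0, 0, 0.8],
    [0, 0, -0.9, 0, 0, 0.7]
  ]
}}

```text
clock: 12.82
ee_pos: [0.4832, -0.1501, 0.1688]
eef_rot: [0.0, 1.0, -0.014, 0.001]
ft_force: [0.3, -0.3, -0.2]
finger_gap: 0.0198
grip_force: 20.0
```

Emit:
{"op": "drive_tool", "data": {
  "targets": [
    [-0.4, -1, 0, 0, 0, 0],
    [-0.4, -1, 0, 0, 0, 0],
    [-0.4, -1, 0, 0, 0, 0],
    [-0.3, -1, 0, 0, 0, 0],
    [-0.3, -1, 0, 0, 0, 0]
  ]
}}

```text
clock: 13.45
ee_pos: [0.4156, 0.0525, 0.1676]
eef_rot: [0.0, 1.0, -0.012, 0.001]
ft_force: [0.8, 0.2, -1.6]
finger_gap: 0.0201
grip_force: 20.0
```

Emit:
{"op": "drive_tool", "data": {
  "targets": [
    [0, -1, 0, 0, 0, 0],
    [0, -1, 0, 0, 0, 0],
    [0, -0.8, 0, 0, 0, 0],
    [0, 0, 0, 0, 0, 0]
  ]
}}

```text
clock: 13.95
ee_pos: [0.4188, 0.1648, 0.1674]
eef_rot: [0.0, 1.0, -0.01, 0.001]
ft_force: [0.9, -0.6, -1.1]
finger_gap: 0.0198
grip_force: 20.0
```

```bash
python3 - <<'E'
from h import *
print(manip.get_state()["ee_pos"],manip.get_state()["qpos"].round(2)); plan([.432,.1935,.150],-1.4)
E
```

```text
[0.41882877 0.16483299 0.1674081 ] [ 0.35  0.16  1.91 -0.    1.07  1.94]
world shift mm [ 13.2  28.7 -17.4] in tool units [ 0.314 -0.723  0.436] in FINAL-yaw tool units [ 0.312 -0.725  0.435] turn units [ 0.001 -0.009  0.022] yaw now -1.18
```

Emit:
{"op": "drive_tool", "data": {
  "targets": [
    [0.3, -0.7, 0, 0, 0, 0.02],
    [0, 0, 0.43, 0, 0, 0],
    [0, 0, 0, 0, 0, 0],
    [0, 0, 0, 0, 0, 0]
  ]
}}

```text
clock: 14.45
ee_pos: [0.4318, 0.1903, 0.1508]
eef_rot: [0.0, 1.0, -0.014, 0.001]
ft_force: [-0.8, 0.5, -0.0]
finger_gap: 0.0197
grip_force: 20.0
```

```bash
python3 - <<'E'
from h import *
p,d,c=grab("wrist"); plan([.437,.1934,.144],-1.4); print(manip.get_state()["ee_pos"])
cv2.imwrite("pics/w3.png",cv2.resize(p[20:220,160:360][:,:,::-1],(600,600),interpolation=cv2.INTER_CUBIC))
g=cv2.cvtColor(p,cv2.COLOR_RGB2GRAY);P=cloud(d,c)
from h import ray
# predicted shaft top pixel and leg tip pixel
def px(X): 
    q=np.array(c["R"])@X+np.array(c["t"]); return q[:2]/q[2]*f(c)+[c["cx"],c["cy"]]
R,t=tool()
print("pred shaft",(px(np.array([.5375,.1879,.1575]))-[160,20])*3,"pred tip",(px(t+R@np.array([.0775,.003,.0015]))-[160,20])*3)
E
```

```text
world shift mm [ 5.   2.9 -7. ] in tool units [ 0.123 -0.076  0.175] in FINAL-yaw tool units [ 0.124 -0.076  0.175] turn units [ 0.    -0.015 -0.022] yaw now -1.62
[0.43195964 0.19049968 0.15100175]
pred shaft [276.7097624   10.96326013] pred tip [296.53543773 205.46268126]
```

View pics/w3.png

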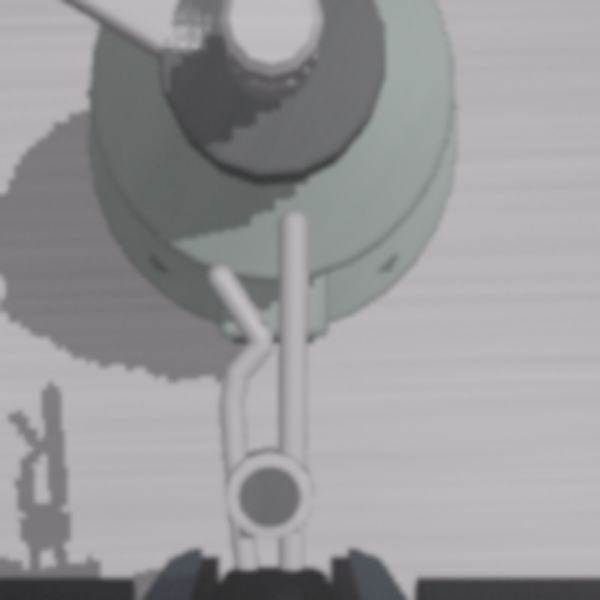

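The crop shows the leg tip at (293,212), 3 px from its predicted column, and the shaft at (274,18), also 3 px off. The relative lateral offset is therefore right. I'll align, then advance slowly.

Emit:
{"op": "drive_tool", "data": {
  "targets": [
    [0.12, -0.075, 0.17, 0, 0, -0.02],
    [0, 0, 0, 0, 0, 0],
    [0, 0, 0, 0, 0, 0]
  ]
}}

```text
clock: 14.88
ee_pos: [0.4367, 0.1938, 0.1437]
eef_rot: [0.0, 1.0, -0.012, 0.001]
ft_force: [-0.6, 0.5, -1.3]
finger_gap: 0.02
grip_force: 20.0
```

```bash
cat >> h.py <<'E'
def mill():
    a=np.radians(-1.4);R,t=tool();e=t-[.5375,.1879,.1425];s=manip.get_state()
    x=e[0]*np.cos(a)+e[1]*np.sin(a);y=-e[0]*np.sin(a)+e[1]*np.cos(a)
    print("mm: tip past axis",round(1000*x+77.5,2),"bow",round(1000*x+45,2),"leg y err",round(1000*y-3,2),"leg z err",round(1000*e[2]-1.5,2),"yaw",np.degrees(np.arctan2(R[1,0],R[0,0])).round(2),"zaxis",R[:,2].round(4),"F",s["ft_force"].round(2))
E
python3 -c "
from h import *
mill()"
```

```text
mm: tip past axis -23.46 bow -55.96 leg y err 0.47 leg z err -0.35 yaw -1.37 zaxis [ 1.8e-03 -4.0e-04 -1.0e+00] F [-0.64  0.45 -1.3 ]
```

Emit:
{"op": "drive_tool", "data": {
  "targets": [
    [0.15, 0.01, -0.008, 0, 0, 0],
    [0.15, 0, 0, 0, 0, 0],
    [0, 0, 0, 0, 0, 0]
  ]
}}

```text
clock: 15.25
ee_pos: [0.4493, 0.1933, 0.1441]
eef_rot: [0.0, 1.0, -0.012, 0.001]
ft_force: [0.3, -0.5, -1.2]
finger_gap: 0.0199
grip_force: 20.0
```

```bash
python3 -c "
from h import *
mill()"
```

```text
mm: tip past axis -10.76 bow -43.26 leg y err 0.2 leg z err 0.11 yaw -1.39 zaxis [ 2.4e-03 -1.0e-04 -1.0e+00] F [ 0.31 -0.5  -1.21]
```

Emit:
{"op": "drive_tool", "data": {
  "targets": [
    [0.06, 0.004, 0, 0, 0, 0],
    [0.06, 0, 0, 0, 0, 0],
    [0.06, 0, 0, 0, 0, 0],
    [0.06, 0, 0, 0, 0, 0]
  ]
}}

```text
clock: 15.75
ee_pos: [0.4584, 0.1928, 0.1441]
eef_rot: [0.0, 1.0, -0.012, 0.001]
ft_force: [-0.9, 0.2, -1.0]
finger_gap: 0.0197
grip_force: 20.0
```

```bash
python3 -c "
from h import *
mill()"
```

```text
mm: tip past axis -1.71 bow -34.21 leg y err -0.01 leg z err 0.09 yaw -1.37 zaxis [ 2.e-03 -3.e-04 -1.e+00] F [-0.86  0.24 -0.99]
```

The tip is in the hole with no resistance, so I'll carry on.

Emit:
{"op": "drive_tool", "data": {
  "targets": [
    [0.08, 0, 0, 0, 0, 0],
    [0.08, 0, 0, 0, 0, 0],
    [0.08, 0, 0, 0, 0, 0],
    [0.08, 0, 0, 0, 0, 0]
  ]
}}

```text
clock: 16.25
ee_pos: [0.4713, 0.1925, 0.1441]
eef_rot: [0.0, 1.0, -0.012, 0.001]
ft_force: [-1.3, 0.4, -1.1]
finger_gap: 0.0197
grip_force: 20.0
```

```bash
python3 -c "
from h import *
mill()"
```

```text
mm: tip past axis 11.16 bow -21.34 leg y err -0.02 leg z err 0.08 yaw -1.37 zaxis [ 2.e-03 -3.e-04 -1.e+00] F [-1.29  0.35 -1.09]
```

Out the far side. Next is the hump, in small steps.

Emit:
{"op": "drive_tool", "data": {
  "targets": [
    [0.06, 0, 0, 0, 0, 0],
    [0.06, 0, 0, 0, 0, 0],
    [0.06, 0, 0, 0, 0, 0]
  ]
}}

```text
clock: 16.62
ee_pos: [0.4769, 0.1924, 0.1438]
eef_rot: [0.0, 1.0, -0.012, -0.001]
ft_force: [-4.5, 1.7, -0.2]
finger_gap: 0.02
grip_force: 20.0
```

Emit:
{"op": "drive_tool", "data": {
  "targets": [
    [0.05, 0, 0, 0, 0, 0],
    [0.05, 0, 0, 0, 0, 0],
    [0.05, 0, 0, 0, 0, 0]
  ]
}}

```text
clock: 17.0
ee_pos: [0.4846, 0.1924, 0.1443]
eef_rot: [-0.0, 1.0, -0.012, 0.001]
ft_force: [-1.4, 2.4, -0.7]
finger_gap: 0.0198
grip_force: 20.0
```

```bash
python3 -c "
from h import *
mill()"
```

```text
mm: tip past axis 24.48 bow -8.02 leg y err 0.19 leg z err 0.3 yaw -1.37 zaxis [ 2.5e-03  1.0e-04 -1.0e+00] F [-1.4   2.37 -0.7 ]
```

Emit:
{"op": "drive_tool", "data": {
  "targets": [
    [0.05, 0, 0, 0, 0, 0],
    [0.05, 0, 0, 0, 0, 0],
    [0.03, 0, 0, 0, 0, 0]
  ]
}}

```text
clock: 17.38
ee_pos: [0.4901, 0.192, 0.1443]
eef_rot: [0.0, 1.0, -0.012, 0.002]
ft_force: [0.8, 1.0, -0.3]
finger_gap: 0.0199
grip_force: 20.0
```

```bash
python3 -c "
from h import *
mill()"
```

```text
mm: tip past axis 30.04 bow -2.46 leg y err -0.1 leg z err 0.28 yaw -1.37 zaxis [ 3.2e-03 -4.0e-04 -1.0e+00] F [ 0.83  1.04 -0.25]
```

Emit:
{"op": "drive_tool", "data": {
  "targets": [
    [0.03, 0, 0, 0, 0, 0],
    [0.02, 0, 0, 0, 0, 0],
    [0, 0, 0, 0, 0, 0]
  ]
}}

```text
clock: 17.75
ee_pos: [0.4914, 0.1917, 0.1441]
eef_rot: [0.0, 1.0, -0.012, 0.001]
ft_force: [-0.0, -0.0, -0.8]
finger_gap: 0.02
grip_force: 20.0
```

```bash
python3 -c "
from h import *
mill()"
```

```text
mm: tip past axis 31.31 bow -1.19 leg y err -0.36 leg z err 0.06 yaw -1.38 zaxis [ 1.8e-03 -9.0e-04 -1.0e+00] F [-0.05 -0.03 -0.82]
```

Emit:
{"op": "drive_tool", "data": {
  "targets": [
    [0.03, -0.005, 0, 0, 0, 0],
    [0.02, 0, 0, 0, 0, 0],
    [0, 0, 0, 0, 0, 0]
  ]
}}

```text
clock: 18.12
ee_pos: [0.4934, 0.1921, 0.1441]
eef_rot: [0.0, 1.0, -0.012, 0.001]
ft_force: [-0.3, -0.6, -0.3]
finger_gap: 0.0197
grip_force: 20.0
```

```bash
python3 - <<'E'
from h import *
mill()
p,d,c=grab("wrist"); cv2.imwrite("pics/w4.png",cv2.resize(p[80:240,160:360][:,:,::-1],(750,600),interpolation=cv2.INTER_CUBIC))
E
```

```text
mm: tip past axis 33.32 bow 0.82 leg y err 0.13 leg z err 0.1 yaw -1.37 zaxis [ 1.8e-03 -4.0e-04 -1.0e+00] F [-0.3  -0.58 -0.31]
```

View pics/w4.png

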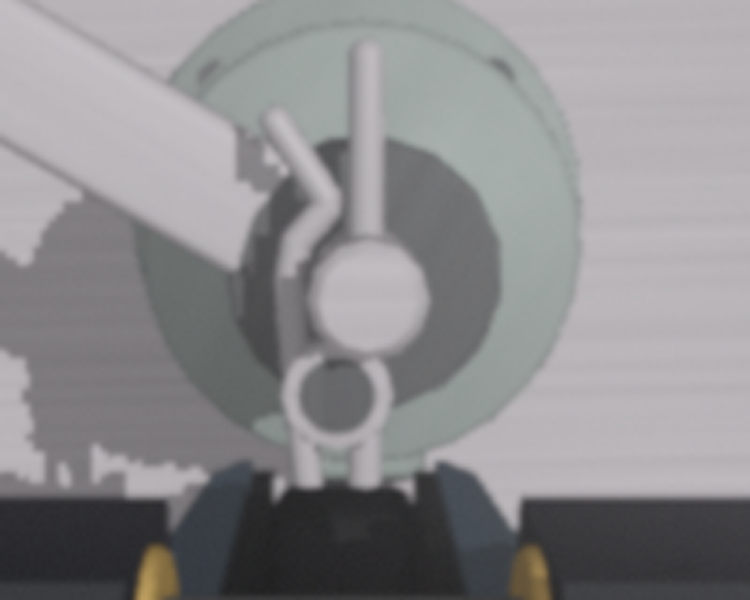

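The picture shows the leg through the shaft, with its tip at (367,45), the sprung leg snapped round the shank, and the coil at (337,400) by it. I'll push a touch further to feel the coil meet.

Emit:
{"op": "drive_tool", "data": {
  "targets": [
    [0.02, 0, 0, 0, 0, 0],
    [0.02, 0, 0, 0, 0, 0],
    [0, 0, 0, 0, 0, 0]
  ]
}}

```text
clock: 18.55
ee_pos: [0.4948, 0.1921, 0.1438]
eef_rot: [0.0, 1.0, -0.012, 0.001]
ft_force: [-0.1, -0.1, -2.0]
finger_gap: 0.02
grip_force: 20.0
```

```bash
python3 -c "
from h import *
mill()"
```

```text
mm: tip past axis 34.72 bow 2.22 leg y err 0.13 leg z err -0.16 yaw -1.37 zaxis [ 1.3e-03 -5.0e-04 -1.0e+00] F [-0.13 -0.15 -2.  ]
```

Emit:
{"op": "drive_tool", "data": {
  "targets": [
    [0.02, 0, 0, 0, 0, 0],
    [0.02, 0, 0, 0, 0, 0],
    [0, 0, 0, 0, 0, 0]
  ]
}}

```text
clock: 18.92
ee_pos: [0.495, 0.192, 0.1438]
eef_rot: [0.0, 1.0, -0.012, -0.001]
ft_force: [-4.7, 0.5, -0.5]
finger_gap: 0.02
grip_force: 20.0
```

```bash
python3 -c "
from h import *
mill()"
```

```text
mm: tip past axis 34.95 bow 2.45 leg y err 0.08 leg z err -0.21 yaw -1.38 zaxis [-1.7e-03 -6.0e-04 -1.0e+00] F [-4.69  0.52 -0.48]
```

The coil has met the shank (4.7 N). Relax, release, lift off.

Emit:
{"op": "drive_tool", "data": {
  "targets": [
    [-0.03, 0, 0, 0, 0, 0],
    [0, 0, 0, 0, 0, 0]
  ]
}}

```text
clock: 19.18
ee_pos: [0.4949, 0.192, 0.1439]
eef_rot: [0.0, 1.0, -0.012, 0.0]
ft_force: [-3.3, 1.6, -2.6]
finger_gap: 0.0201
grip_force: 20.0
```

Emit:
{"op": "drive_tool", "data": {
  "targets": [
    [0, 0, 0, 0, 0, 0],
    [0, 0, 0, 0, 0, 0],
    [0, 0, 0, 0, 0, 0],
    [0, 0, 0, 0, 0, 0]
  ],
  "claw": 45
}}

```text
clock: 19.68
ee_pos: [0.4958, 0.1922, 0.1444]
eef_rot: [0.0, 1.0, -0.012, 0.001]
ft_force: [0.3, 0.6, -0.5]
finger_gap: 0.0451
grip_force: 0.0
```

Emit:
{"op": "drive_tool", "data": {
  "targets": [
    [-0.02, 0, -0.3, 0, 0, 0],
    [0, 0, -0.5, 0, 0, 0],
    [-0.3, 0, -0.9, 0, 0, 0],
    [-0.5, 0, -0.6, 0, 0, 0],
    [0, 0, 0, 0, 0, 0]
  ]
}}

```text
clock: 20.3
ee_pos: [0.463, 0.1934, 0.2387]
eef_rot: [-0.001, 1.0, -0.012, 0.004]
ft_force: [0.0, -0.2, -0.6]
finger_gap: 0.0448
grip_force: 0.0
```

```bash
python3 - <<'E'
from h import *
p,d,c=grab("wrist");P=cloud(d,c)
cv2.imwrite("pics/w5.png",cv2.resize(p[40:280,120:400][:,:,::-1],(700,600),interpolation=cv2.INTER_CUBIC))
m=(abs(P[:,:,2]-.132)<.003); print("hub/arm z",np.median(P[:,:,2][m]),m.sum())
E
```

```text
hub/arm z 0.13189212701255143 3589
```

View pics/w5.png

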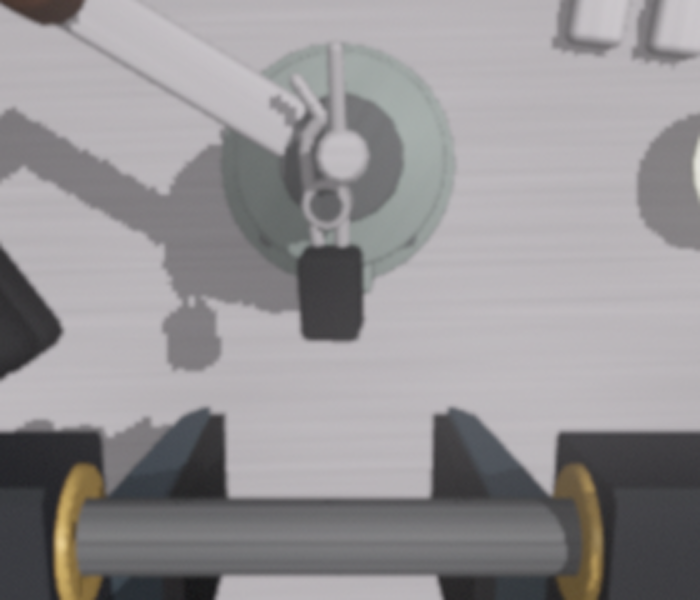

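The picture shows the clip home: coil at (327,205) against the shank at (343,157), sprung leg closed round it, tip out at (336,50), and the gripper clear. The crank is down at z = 0.132. Handing in.

```bash
python3 -c "
from station import manip
print(manip.job_done())"
```

```text
the job is handed in; nothing more can be done
None
```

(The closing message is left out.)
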